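Tip the nuts into the tote's marked corner and hold it

ROBOT

A 7-joint arm with a two-finger parallel gripper is mounted at the origin on the work surface. World frame = base frame: x ahead of the robot, y to its left, z up, the work surface at z = 0. Lengths are in m, angles in rad, forces in N, time in s.
With the tool pointing down it reaches from about 0.4 to 0.9 m from the base axis. Payload 5.5 kg.
Tool frame: the origin (TCP) lies where the fingers leave the gripper's body, on its centre line; the fingertips stand 66 mm ahead of it and the grasp point (between the pads) lies env.grip_depth ahead of it (env.grip_depth is the distance from the TCP to the grasp point, in m); x points along the fingers, y is the direction in which the jaws open and shut, and the axes are right-handed (so a half turn about x gives the same grasp; the last joint's range is limited). The gripper opens to 92 mm and grips with 3 to 60 N. Pads are 19 mm wide; open, the fingers measure 130 mm over their backs; the gripper's body (75 mm by 190 mm) begins 47 mm behind the grasp point.
Start: joints at [1.507, 0.501, -0.427, 1.55, 0.221, 1.138, -0.21], TCP at [0.209, -0.616, 0.292] pointing down, gripper open.
Joint ranges: [-2.88, 2.88], [-0.31, 2.03], [-1.54, 1.56], [0.2, 2.42], [-1.41, 4.55], [0.19, 2.02], [-2.57, 2.57]. Speed limits (rad/s): [2.57, 2.57, 3.14, 3.14, 3.14, 3.14, 3.14].

INTERFACE

Orientations are given as a rotation vector (axis times angle).
In Python, from rig import observe, imaging, close_job, env gives the robot as it stands. The module is installed in compiled form; this text tells all that it offers.
- The arm moves only by the shell command python3 -m crank 'ROWS'. ROWS is JSON, a list of rows, each an object of numbers: "tx", "ty", "tz": the shift along the tool's x, y, z in mm; "wx", "wy", "wz": the turn, a rotation vector about the tool's x, y, z in rad; "jaw": the opening, from 0 (shut) to 1 (fully open). In form: [{"tx": .., "ty": .., "tz": .., "wx": .., "wy": .., "wz": .., "jaw": ..}, ...]. A call has 1 to 12 rows; each row is the pose to reach, as a shift and turn from the pose commanded when the call began, along the tool's axes at that moment; what a row does not reach only later rows make up. A row lasts 1/8 s, in which the tool goes at most 62.5 mm and 10.7 degrees, less where a joint would pass 70% of its speed; a pose out of reach is approached as far as the arm can. A call with a gripper value outside its range is refused whole. The fingers move at their own pace and stop on an object; the grip force is fixed at half the most. Time passes only in rows, so rows that repeat a pose let the fingers close. It gives the time, the measured TCP pose, the force and the opening at its end, in the units of the state.
- observe(): the state, without advancing time (a new reading comes with each control period).
- imaging.get_image(name): name is "scene" or "top" or "wrist"; returns a dict with "img" (420x560x3 uint8, red, green, blue), "z_map" (420x560 float32, m along the optical axis (not along the pixel's ray), 0 where there is no reading), "fx", "fy", "cx", "cy" (pixels), "T" (4x4, takes a point from camera to world coordinates); the wrist camera has in their place "tool_from_camera" (4x4, takes a point from camera to tool coordinates, whose origin is the TCP and whose axes are the tool frame's). Camera axes: x right, y down, z forward; pixel columns grow to the right and rows downward; lengths in m; the calibration is good to about 2 mm. A picture is of the moment at which its call begins: read the wrist's pose just before it.
- close_job(): hands the job in, once; it reports no verdict.
The state is a dict: "t": time; "joint_pos": joint angles; "qvel": joint speeds; "tau": joint torques, N m; "ee_pos": TCP position; "tool_rot": TCP orientation; "wrist_force": force on the tool from outside, world axes, zero at the start; "moment": the same for the moment, N m; "width": finger opening in m.
Only numpy, scipy, OpenCV 4.12 (cv2) and the standard library are available. Lean on these libraries where they do the work, as an engineer would, in place of code of your own. Each camera call takes 0.05 s, during which the arm holds its last target. There are 200 camera calls.

TASK

Pull the orange gate of the green parts tote fully up while the tote stands on the bench, then pick the tote up by its black handle and tip it so that all four nuts slide under the gate into the corner with the yellow patch. Finish while still holding the tote there in the gripper: tipped well over towards that corner, still, well clear of the bench and of everything else, gate up and no nut lost. Leave the other things on the bench where they are.

Things in the scene. Friction and masses are not known exactly. Their poses are not given: they have to be found in the camera images.
- tote: Dark green open parts tote, 220 (its x) x 130 (y) x 45 mm, walls and floor 4 mm, loose, 0.3 to 0.5 kg, fixed stirrup handle. Origin: centre of underside, z up. An orange gate across it at x = -50 shuts off the chamber at its -x end (towards the robot at yaw 0), 54 mm long, that holds the nuts; the rest is empty. A yellow 70 mm square on the floor marks the corner (+x, +y) for the nuts.
- tote_handle (a point): Middle of the black handle bar, where to grip: x 25, y 0, z 126 mm in the tote's frame, axes as the tote's. The bar runs along the tote's y, 16 mm wide (tote x), 20 mm high, 130 mm free between two posts that rise outside the side walls.
- tote_corner (a point): Inner corner of the tote's floor at the yellow patch, at x = 106, y = 61, z = 4 mm in the tote's frame, axes as the tote's: the patch spans 0 to -70 mm in x and y from here.
- gate (a joint): Height (m) of the orange gate: 0 shut, 0.025 fully up at its stop. It slides along the tote's z, takes about 1.5 N to move (friction; less than the tote's weight) and stays where it is left. Starts at 0 to 3 mm. Pulling on beyond the stop lifts the tote.
- gate_tab (a point): Point on the gate's orange pull tab, 13 mm below its top: x -50, y 0, z 62 mm in the tote's frame when shut, rising with the gate. Tab: upright block 22 (tote x) x 14 mm (tote y), 32 mm tall, mid-way on the gate panel's top edge (panel 4 x 118 x 38 mm), which lies 19 mm below this point; grip across tote y. Raised, its top is 100 mm above the tote's underside.
- nut0: Loose oiled steel hexagon nut, 17 mm across flats, 8 mm high, 12 g, lying flat in the tote's chamber. Origin: centre of one flat side. Slides on the tote's floor when it is tipped by about 15 degrees or more; along a wall, or in a row of nuts, only from about 30.
- nut1: Loose oiled steel hexagon nut, 17 mm across flats, 8 mm high, 12 g, lying flat in the tote's chamber. Origin: centre of one flat side. Slides on the tote's floor when it is tipped by about 15 degrees or more; along a wall, or in a row of nuts, only from about 30.
- nut2: Loose oiled steel hexagon nut, 17 mm across flats, 8 mm high, 12 g, lying flat in the tote's chamber. Origin: centre of one flat side. Slides on the tote's floor when it is tipped by about 15 degrees or more; along a wall, or in a row of nuts, only from about 30.
- nut3: Loose oiled steel hexagon nut, 17 mm across flats, 8 mm high, 12 g, lying flat in the tote's chamber. Origin: centre of one flat side. Slides on the tote's floor when it is tipped by about 15 degrees or more; along a wall, or in a row of nuts, only from about 30.
- fixture: Bystander, fixed: assembly fixture to the right, aluminium base 180 x 260 mm, a steel post carrying a metal strip (top at 113 mm) and a ball-topped lever (top at 145 mm). Origin: centre of its underside.
- driver: Bystander, loose: black electric screwdriver 240 mm long, 40 mm thick, lying beyond the tote roughly along y. Origin: under its middle; its x points along the bit.
- wrench: Bystander, loose: wrench 180 mm long lying on the left, roughly along x. Origin: under its middle.
- bottle: Bystander, loose: small white bottle with red cap, 40 mm wide, 90 mm tall, upright on the left. Origin: centre of its underside.
- blue_bin: Bystander, loose: empty blue bin 170 x 110 x 60 mm, far left. Origin: centre of its underside.
- strip: Bystander, loose: aluminium strip 240 x 36 x 26 mm lying on the right, roughly along world x (its own y). Origin: centre of its underside.

How it is judged:
By the outcome, as a careful person would: the job done as asked, in the order asked, and still so for the second after the job is handed in, while the arm keeps its last pose, push and grip.
It also fails if it takes over 54 s, if anything falls off the work surface, if the arm or the gripper's body presses on something with over 40 N, if the wrist force passes 120 N, or if a joint passes its speed limit or range.

## Working session

There is one attempt and no reset: what is moved stays moved. The work goes in short steps, Python scripts to look and compute and a shell command to move; the robot and the scene stay as the last step left them, time stands still between calls to the robot, and variables do not carry over. Pictures are saved under pics/ and viewed, about 8 in all and at most 12, crops included, and the job is handed in when it is done.

```bash
mkdir -p pics; cat > h.py <<'E'
import numpy as np, cv2
from rig import observe, imaging, env
from scipy.spatial.transform import Rotation as R
def pose():
    s=observe(); T=np.eye(4); T[:3,:3]=R.from_rotvec(s["tool_rot"]).as_matrix(); T[:3,3]=s["ee_pos"]; return T,s
def shot(name,fn=None):
    T,s=pose(); d=imaging.get_image(name)
    if "T" not in d: d["T"]=T@d["tool_from_camera"]
    if fn: cv2.imwrite("pics/"+fn,d["img"][:,:,::-1])
    return d
def cloud(d):
    z=d["z_map"]; v,u=np.mgrid[:z.shape[0],:z.shape[1]]
    P=np.stack([(u-d["cx"])/d["fx"]*z,(v-d["cy"])/d["fy"]*z,z],-1)
    P=P@d["T"][:3,:3].T+d["T"][:3,3]; P[z==0]=np.nan; return P
E
python3 - <<'E'
from h import *
T,s=pose(); print(s,T.round(3),env.grip_depth)
d=shot("top","top0.png"); np.save("top0.npy",cloud(d)); print(d["T"].round(3))
np.save("topimg.npy",d["img"])
d=shot("scene","sc0.png")
E
```

```text
{'t': 0.0, 'joint_pos': array([ 1.50719364,  0.5018695 , -0.42684323,  1.55145526,  0.22078356,
        1.1382801 , -0.21028409]), 'qvel': array([ 6.59662712e-05,  1.41788296e-03, -1.83507925e-03,  1.35224513e-03,
        3.50828851e-04,  4.39828517e-04,  4.19545511e-04]), 'tau': array([ 3.61118828e-04, -5.66583645e+01, -5.81583068e+00, -2.79115105e+01,
       -6.85668178e-02,  3.09406884e-02,  1.81024648e-04]), 'ee_pos': array([ 0.20846574, -0.61505717,  0.29116705]), 'tool_rot': array([ 2.04508903,  0.33934138, -2.04551358]), 'wrist_force': array([ 0.33201823, -0.04235008, -0.33101875]), 'moment': array([-0.00612233, -0.03894563,  0.02214937]), 'width': 0.09144204459532611} [[-0.001  0.321 -0.947  0.208]
 [ 0.002 -0.947 -0.321 -0.615]
 [-1.    -0.002 -0.     0.291]
 [ 0.     0.     0.     1.   ]] 0.0467
[[-0.005 -0.991  0.131  0.379]
 [-1.     0.002 -0.021  0.044]
 [ 0.02  -0.131 -0.991  1.331]
 [ 0.     0.     0.     1.   ]]
```

View pics/top0.png

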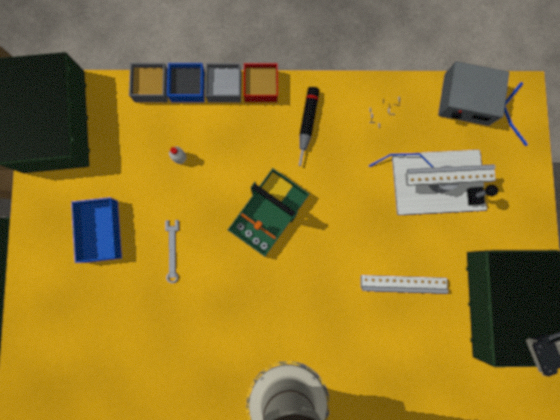

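View pics/sc0.png

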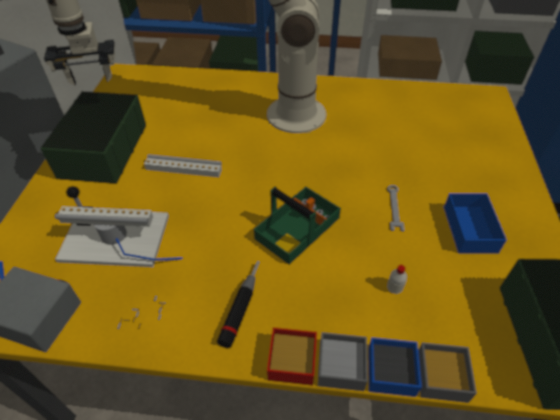

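```bash
python3 - <<'E'
from h import *
P=np.load("top0.npy"); im=np.load("topimg.npy").astype(int)
sub=np.s_[160:265,220:330]
Q=P[sub].reshape(-1,3); c=im[sub].reshape(-1,3)
r,g,b=c.T
bar=(Q[:,2]>0.110)&(Q[:,2]<0.15)
B=Q[bar]; print("bar",bar.sum(),np.median(B,0),B.min(0),B.max(0))
bx=cv2.minAreaRect((B[:,:2]*1000).astype(np.float32)); print(bx)
print("bar pts dir",cv2.fitLine((B[:,:2]).astype(np.float32),cv2.DIST_HUBER,0,.01,.01).ravel())
rim=(Q[:,2]>0.035)&(Q[:,2]<0.055)&(g>r+10); 
A=Q[rim]; print("rim",rim.sum(),cv2.minAreaRect((A[:,:2]*1000).astype(np.float32)))
o=(r>g*1.5)&(r>100)&(Q[:,2]>0.05); print("orange",o.sum(),np.median(Q[o],0),Q[o].max(0))
# others
for n,(v0,v1,u0,u1) in dict(driver=(85,168,295,322),box=(250,365,465,560),fixture=(140,215,390,500)).items():
    p=P[v0:v1,u0:u1].reshape(-1,3); p=p[p[:,2]>0.012]; print(n,p.min(0).round(3),p.max(0).round(3))
E
python3 -c "
import cv2;i=cv2.imread('pics/top0.png')[155:270,210:340];cv2.imwrite('pics/top0c.png',cv2.resize(i,None,fx=5,fy=5,interpolation=cv2.INTER_CUBIC))"
```

```text
bar 363 [0.55317147 0.03749039 0.13466935] [ 0.50629778 -0.02306141  0.11297202] [0.60408045 0.09829645 0.14235631]
((554.8404541015625, 37.8552131652832), (141.79579162597656, 21.324283599853516), 54.104923248291016)
bar pts dir [0.58613986 0.8102099  0.55424255 0.03757766]
rim 169 ((534.58154296875, 50.64808654785156), (133.1068572998047, 215.04031372070312), 54.97019958496094)
orange 45 [0.49345391 0.08126995 0.07456339] [0.51713038 0.11565407 0.08069779]
driver [ 0.673 -0.098  0.015] [ 0.911 -0.036  0.044]
box [ 0.124 -0.721  0.012] [ 0.422 -0.514  0.348]
fixture [ 0.531 -0.583  0.012] [ 0.72  -0.305  0.15 ]
```

View pics/top0c.png

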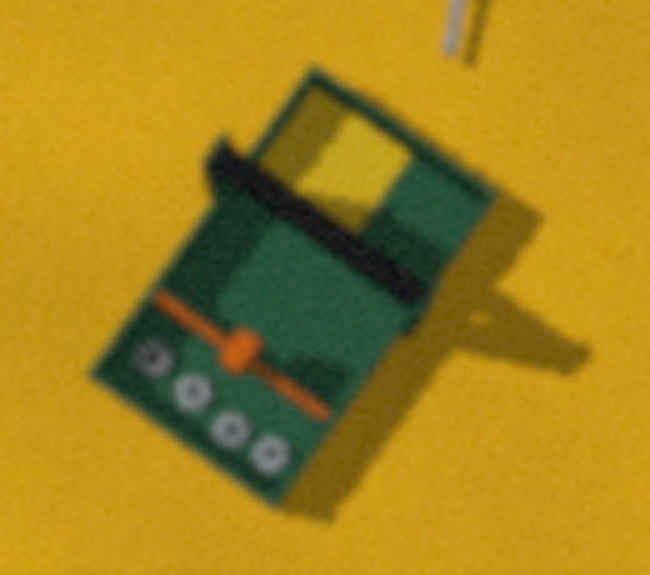

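The top view shows the tote at about (270,212) px, yaw ≈ -35.5°. The tab is at crop pixel (240,350), which gives world (0.494, 0.081), and the handle is at (0.555, 0.038). Both agree with the given geometry. Four nuts lie in a row in the chamber. I'll go above the tab, turning the jaws across tote y.

```bash
python3 -m crank '[{"tx":-50},{"tx":-70,"ty":-50,"tz":-45,"wx":-0.18},{"tx":-60,"ty":-567,"tz":-494,"wx":-2.2},{"tx":-60,"ty":-567,"tz":-494,"wx":-2.2},{"tx":-60,"ty":-567,"tz":-494,"wx":-2.2},{"tx":-60,"ty":-567,"tz":-494,"wx":-2.2},{"tx":-60,"ty":-567,"tz":-494,"wx":-2.2}]'; python3 - <<'E'
from h import *
T,s=pose(); print(T.round(3),s["joint_pos"].round(3)); open("log.txt","a").write(repr((list(s["joint_pos"]),T.tolist()))+"\n")
E
python3 -m crank '[{"tx":20},{"tx":20}]' | head -0; echo
```

```text
[[-0.     0.321 -0.947  0.208]
 [ 0.002 -0.947 -0.321 -0.615]
 [-1.    -0.002 -0.     0.291]
 [ 0.     0.     0.     1.   ]] [ 1.507  0.502 -0.427  1.551  0.221  1.138 -0.21 ]
schema error: expected keys tx, ty, tz, wx, wy, wz, jaw
schema error: expected keys tx, ty, tz, wx, wy, wz, jaw
```

```bash
rm -f log.txt; cat > st.py <<'E'
from h import *
T,s=pose(); print(T.round(4),s["joint_pos"].round(3),s["width"],s["wrist_force"].round(1),s["moment"].round(2),s["t"]); open("log.txt","a").write(repr((list(s["joint_pos"]),T.tolist()))+"\n")
E
python3 st.py >/dev/null
python3 -m crank '[{"tx":-50,"ty":0,"tz":0,"wx":0,"wy":0,"wz":0,"jaw":1},{"tx":-60,"ty":-50,"tz":-45,"wx":-0.18,"wy":0,"wz":0,"jaw":1},{"tx":-60,"ty":-567,"tz":-494,"wx":-2.2,"wy":0,"wz":0,"jaw":1},{"tx":-60,"ty":-567,"tz":-494,"wx":-2.2,"wy":0,"wz":0,"jaw":1},{"tx":-60,"ty":-567,"tz":-494,"wx":-2.2,"wy":0,"wz":0,"jaw":1},{"tx":-60,"ty":-567,"tz":-494,"wx":-2.2,"wy":0,"wz":0,"jaw":1},{"tx":-60,"ty":-567,"tz":-494,"wx":-2.2,"wy":0,"wz":0,"jaw":1}]'; python3 st.py
```

```text
t: 0.98
ee_pos: [0.3518, -0.2675, 0.3516]
tool_rot: [1.297, 1.15, -1.298]
wrist_force: [1.4, 0.1, -0.2]
width: 0.0922
[[-3.000e-04  9.928e-01 -1.202e-01  3.518e-01]
 [-3.000e-04 -1.202e-01 -9.928e-01 -2.675e-01]
 [-1.000e+00 -3.000e-04  4.000e-04  3.516e-01]
 [ 0.000e+00  0.000e+00  0.000e+00  1.000e+00]] [ 1.393  0.074 -0.832  1.961  0.061  1.131  0.416] 0.09222496375606963 [ 1.4  0.1 -0.2] [-0.03 -0.19  0.02] 0.975
```

```bash
python3 -m crank '[{"tx":30,"ty":99,"tz":-363,"wx":-1.07,"wy":0,"wz":0,"jaw":1},{"tx":30,"ty":99,"tz":-363,"wx":-1.07,"wy":0,"wz":0,"jaw":1},{"tx":60,"ty":99,"tz":-363,"wx":-1.07,"wy":0,"wz":0,"jaw":1},{"tx":100,"ty":99,"tz":-363,"wx":-1.07,"wy":0,"wz":0,"jaw":1},{"tx":100,"ty":99,"tz":-363,"wx":-1.07,"wy":0,"wz":0,"jaw":1},{"tx":100,"ty":99,"tz":-363,"wx":-1.07,"wy":0,"wz":0,"jaw":1},{"tx":100,"ty":99,"tz":-363,"wx":-1.07,"wy":0,"wz":0,"jaw":1},{"tx":100,"ty":99,"tz":-363,"wx":-1.07,"wy":0,"wz":0,"jaw":1}]'; python3 st.py; python3 - <<'E'
from h import *
d=shot("wrist","w1.png"); P=cloud(d); c=d["img"].astype(int); r,g,b=c[...,0],c[...,1],c[...,2]
print(d["T"].round(3))
o=(r>1.6*g)&(r>60)
for lo,hi,n in((.065,.09,"tab"),(.04,.055,"panel")):
    m=o&(P[...,2]>lo)&(P[...,2]<hi)
    if m.sum()>3: print(n,m.sum(),np.median(P[m],0),cv2.minAreaRect((P[m][:,:2]*1000).astype(np.float32)))
m=(P[...,2]>.12)&(P[...,2]<.15)
if m.sum(): print("bar",m.sum(),np.median(P[m],0),cv2.minAreaRect((P[m][:,:2]*1000).astype(np.float32)))
E
```

```text
t: 1.98
ee_pos: [0.4949, 0.0799, 0.251]
tool_rot: [0.489, 1.517, -0.488]
wrist_force: [-0.2, 0.1, -0.5]
width: 0.0921
[[-0.002   0.5839  0.8118  0.4949]
 [ 0.0014  0.8118 -0.5839  0.0799]
 [-1.     -0.     -0.0025  0.251 ]
 [ 0.      0.      0.      1.    ]] [ 0.653  0.457 -1.071  1.944  0.469  1.02   0.316] 0.09212644820520093 [-0.2  0.1 -0.5] [-0.01 -0.1   0.05] 1.975
[[ 0.584  0.774  0.245  0.426]
 [ 0.812 -0.556 -0.177  0.129]
 [-0.001  0.302 -0.953  0.344]
 [ 0.     0.     0.     1.   ]]
tab 428 [0.48963949 0.08320183 0.07772051] ((491.1300354003906, 82.53036499023438), (13.917287826538086, 21.357173919677734), 53.69660186767578)
panel 581 [0.48526215 0.08787671 0.04564384] ((487.59466552734375, 84.74835205078125), (117.50299835205078, 13.02354907989502), 54.24650955200195)
bar 265 [0.55719028 0.03535195 0.1363202 ] ((551.9991455078125, 39.369693756103516), (141.8252716064453, 21.829336166381836), 54.301273345947266)
```

View pics/w1.png

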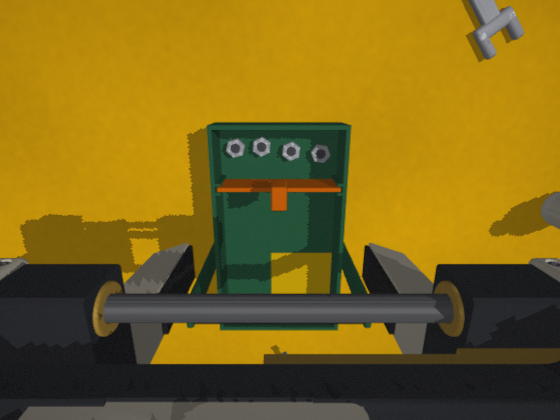

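```bash
python3 -m crank '[{"tx":40,"ty":0,"tz":-3.5,"wx":0,"wy":0,"wz":0,"jaw":0.4},{"tx":80,"ty":0,"tz":-3.5,"wx":0,"wy":0,"wz":0,"jaw":0.4},{"tx":110,"ty":0,"tz":-3.5,"wx":0,"wy":0,"wz":0,"jaw":0.4},{"tx":128,"ty":0,"tz":-3.5,"wx":0,"wy":0,"wz":0,"jaw":0.4},{"tx":135,"ty":0,"tz":-3.5,"wx":0,"wy":0,"wz":0,"jaw":0.4},{"tx":135,"ty":0,"tz":-3.5,"wx":0,"wy":0,"wz":0,"jaw":0.4},{"tx":135,"ty":0,"tz":-3.5,"wx":0,"wy":0,"wz":0,"jaw":0},{"tx":135,"ty":0,"tz":-3.5,"wx":0,"wy":0,"wz":0,"jaw":0},{"tx":135,"ty":0,"tz":-3.5,"wx":0,"wy":0,"wz":0,"jaw":0},{"tx":135,"ty":0,"tz":-3.5,"wx":0,"wy":0,"wz":0,"jaw":0}]'; python3 st.py
```

```text
t: 3.28
ee_pos: [0.4931, 0.0803, 0.1172]
tool_rot: [0.491, 1.513, -0.49]
wrist_force: [1.7, 0.5, 1.5]
width: 0.0139
[[ 1.200e-03  5.865e-01  8.099e-01  4.931e-01]
 [ 2.000e-04  8.099e-01 -5.865e-01  8.030e-02]
 [-1.000e+00  9.000e-04  9.000e-04  1.172e-01]
 [ 0.000e+00  0.000e+00  0.000e+00  1.000e+00]] [ 0.483  0.641 -0.875  2.038  0.702  0.789  0.126] 0.013863417648886902 [1.7 0.5 1.5] [ 0.14 -0.38  0.17] 3.275
```

```bash
python3 -m crank '[{"tx":-6,"ty":0,"tz":0,"wx":0,"wy":0,"wz":0,"jaw":0},{"tx":-12,"ty":0,"tz":0,"wx":0,"wy":0,"wz":0,"jaw":0},{"tx":-18,"ty":0,"tz":0,"wx":0,"wy":0,"wz":0,"jaw":0},{"tx":-20,"ty":0,"tz":0,"wx":0,"wy":0,"wz":0,"jaw":0},{"tx":-20,"ty":0,"tz":0,"wx":0,"wy":0,"wz":0,"jaw":0}]'; python3 -m crank '[{"tx":-1.5,"ty":0,"tz":0,"wx":0,"wy":0,"wz":0,"jaw":0},{"tx":-1.5,"ty":0,"tz":0,"wx":0,"wy":0,"wz":0,"jaw":0}]';python3 -m crank '[{"tx":-1,"ty":0,"tz":0,"wx":0,"wy":0,"wz":0,"jaw":0},{"tx":-1,"ty":0,"tz":0,"wx":0,"wy":0,"wz":0,"jaw":0}]'; python3 st.py; python3 - <<'E'
from h import *
d=shot("wrist","w2.png")
E
```

```text
t: 3.9
ee_pos: [0.4926, 0.0801, 0.1371]
tool_rot: [0.491, 1.514, -0.491]
wrist_force: [-1.2, 1.3, 0.6]
width: 0.0139
t: 4.15
ee_pos: [0.4926, 0.0801, 0.1383]
tool_rot: [0.491, 1.514, -0.491]
wrist_force: [-0.7, 0.5, 1.2]
width: 0.0136
t: 4.4
ee_pos: [0.4926, 0.0801, 0.1393]
tool_rot: [0.491, 1.514, -0.491]
wrist_force: [-0.6, 1.4, -0.1]
width: 0.0141
[[-1.000e-04  5.869e-01  8.096e-01  4.926e-01]
 [-0.000e+00  8.096e-01 -5.869e-01  8.010e-02]
 [-1.000e+00 -1.000e-04 -0.000e+00  1.393e-01]
 [ 0.000e+00  0.000e+00  0.000e+00  1.000e+00]] [ 0.513  0.608 -0.911  2.03   0.66   0.827  0.158] 0.014088146230357985 [-0.6  1.4 -0.1] [ 0.17 -0.17  0.01] 4.4
```

View pics/w2.png

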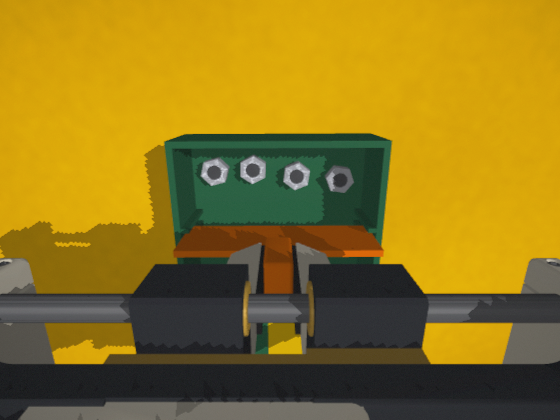

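The gate is up by about 22 mm, the panel is visibly raised and the nuts are still in the chamber. I'll creep to the stop.

```bash
python3 -m crank '[{"tx":-1,"ty":0,"tz":0,"wx":0,"wy":0,"wz":0,"jaw":0},{"tx":-1,"ty":0,"tz":0,"wx":0,"wy":0,"wz":0,"jaw":0}]';python3 -m crank '[{"tx":-1,"ty":0,"tz":0,"wx":0,"wy":0,"wz":0,"jaw":0},{"tx":-1,"ty":0,"tz":0,"wx":0,"wy":0,"wz":0,"jaw":0}]';python3 -m crank '[{"tx":-1,"ty":0,"tz":0,"wx":0,"wy":0,"wz":0,"jaw":0},{"tx":-1,"ty":0,"tz":0,"wx":0,"wy":0,"wz":0,"jaw":0}]'; python3 st.py;  python3 - <<'E'
from h import *
d=shot("wrist","w3.png"); P=cloud(d); c=d["img"].astype(int); r,g,b=c[...,0],c[...,1],c[...,2]
m=(r>1.6*g)&(r>60)&(P[...,2]>.04)&(P[...,2]<.2); print("panel z pct",np.percentile(P[m][:,2],[2,25,50,75,98]).round(4))
m=(g>1.4*r)&(P[...,2]>.035)&(P[...,2]<.06); print("rim z",m.sum(),np.percentile(P[m][:,2],[25,50,75,98]).round(4))
E
```

```text
t: 4.7
ee_pos: [0.4925, 0.08, 0.1402]
tool_rot: [0.491, 1.515, -0.491]
wrist_force: [-0.4, 0.2, -0.9]
width: 0.0139
t: 4.95
ee_pos: [0.4923, 0.0798, 0.1411]
tool_rot: [0.491, 1.515, -0.492]
wrist_force: [0.1, 0.2, -3.8]
width: 0.0133
t: 5.2
ee_pos: [0.4926, 0.08, 0.1423]
tool_rot: [0.491, 1.514, -0.491]
wrist_force: [0.2, -0.3, -4.6]
width: 0.014
[[-1.000e-04  5.870e-01  8.096e-01  4.926e-01]
 [-1.000e-04  8.096e-01 -5.870e-01  8.000e-02]
 [-1.000e+00 -1.000e-04 -1.000e-04  1.423e-01]
 [ 0.000e+00  0.000e+00  0.000e+00  1.000e+00]] [ 0.517  0.603 -0.916  2.028  0.655  0.832  0.162] 0.013956981557017533 [ 0.2 -0.3 -4.6] [ 0.14 -0.05 -0.01] 5.2
panel z pct [0.0412 0.0527 0.0652 0.0815 0.1033]
rim z 4602 [0.0438 0.0474 0.0481 0.0491]
```

```bash
python3 -m crank '[{"tx":1.2,"ty":0,"tz":0,"wx":0,"wy":0,"wz":0,"jaw":0},{"tx":1.2,"ty":0,"tz":0,"wx":0,"wy":0,"wz":0,"jaw":0.3},{"tx":1.2,"ty":0,"tz":0,"wx":0,"wy":0,"wz":0,"jaw":0.3},{"tx":1.2,"ty":0,"tz":0,"wx":0,"wy":0,"wz":0,"jaw":0.3},{"tx":-40,"ty":0,"tz":0,"wx":0,"wy":0,"wz":0,"jaw":0.3},{"tx":-90,"ty":0,"tz":0,"wx":0,"wy":0,"wz":0,"jaw":0.3},{"tx":-130,"ty":0,"tz":0,"wx":0,"wy":0,"wz":0,"jaw":0.5},{"tx":-130,"ty":0,"tz":0,"wx":0,"wy":0,"wz":0,"jaw":0.5}]'; python3 st.py;  cat > fit.py <<'E'
from h import *
from scipy.optimize import least_squares
L=[eval(l) for l in open("log.txt")]
Q=np.array([l[0] for l in L]); TT=np.array([l[1] for l in L])
def tr(z,x=0):
    T=np.eye(4);T[2,3]=z;T[0,3]=x;return T
def rot(a,q):
    T=np.eye(4);T[:3,:3]=R.from_euler(a,q).as_matrix();return T
def fk(q,p):
    sg=p['s'];x=p['x'];T=rot('z',x[8])@tr(x[0])
    ax='zyzyzyz'
    for i in range(7):
        T=T@rot(ax[i],sg[i]*q[i])
        if i==2:T=T@tr(x[1],x[4])
        if i==3:T=T@tr(0,x[5])
        if i==4:T=T@tr(x[2])
        if i==5:T=T@tr(0,x[6])
        if i==6:T=T@tr(x[3])
    return T@rot('z',x[7])@rot('y',-np.pi/2)
def res(x,sg):
    o=[]
    for q,T in zip(Q,TT):
        F=fk(q,dict(s=sg,x=x)); o+=list((F[:3,3]-T[:3,3])*5)+list(R.from_matrix(F[:3,:3].T@T[:3,:3]).as_rotvec())
    return np.r_[o,(x[4:7])*.01]
if __name__=="__main__":
    import itertools,pickle
    best=[]
    for s4 in(1,-1):
     for s6 in (1,-1):
      for s3,s5,s1,s7 in itertools.product((1,-1),repeat=4):
       for b in (0,1.57,3.14,-1.57):
        sg=[s1,1,s3,s4,s5,s6,s7]
        r=least_squares(res,[.35,.4,.4,.2,0,0,0,0,b],args=(sg,),max_nfev=25); best.append((r.cost,sg,r.x))
    best.sort(key=lambda a:a[0]); 
    for b in best[:4]: print(b[0],b[1],b[2].round(4))
    b=best[0]; r=least_squares(res,b[2],args=(b[1],)); print(r.cost,r.x.round(4),np.abs(r.fun).max()); pickle.dump(dict(s=b[1],x=r.x),open("kin.pkl","wb"))
E
time timeout 500 python3 fit.py
```

```text
t: 6.25
ee_pos: [0.4945, 0.0808, 0.2753]
tool_rot: [0.492, 1.508, -0.49]
wrist_force: [0.5, 0.1, -0.6]
width: 0.043
[[ 6.300e-03  5.871e-01  8.095e-01  4.945e-01]
 [-2.000e-04  8.095e-01 -5.871e-01  8.080e-02]
 [-1.000e+00  3.500e-03  5.200e-03  2.753e-01]
 [ 0.000e+00  0.000e+00  0.000e+00  1.000e+00]] [ 0.683  0.419 -1.103  1.926  0.434  1.054  0.338] 0.04299462099192518 [ 0.5  0.1 -0.6] [ 0.08 -0.2  -0.03] 6.25
0.0006546524680584206 [-1, 1, -1, 1, -1, 1, -1] [ 0.2061  0.512   0.4854  0.1558 -0.0058  0.0069  0.012   1.5316 -0.0392]
0.0006546524680585237 [-1, 1, -1, 1, -1, 1, -1] [ 0.2061  0.512   0.4854  0.1558 -0.0058  0.0069  0.012   1.5316 -0.0392]
0.0006546524680585345 [-1, 1, -1, 1, -1, 1, -1] [ 0.2061  0.512   0.4854  0.1558 -0.0058  0.0069  0.012   1.5316 -0.0392]
0.4665536953826672 [-1, 1, -1, 1, -1, 1, -1] [-3.9329 -0.7747  0.395  -4.8136  0.0535 -0.3578  0.8941 -1.7316  2.9807]
0.0006546524680584206 [ 0.2061  0.512   0.4854  0.1558 -0.0058  0.0069  0.012   1.5316 -0.0392] 0.02446171073691411
real	4m31.448s
user	4m31.456s
sys	0m0.230s
```

```bash
cat > plan.py <<'E'
from fit import *; import pickle
K=pickle.load(open("kin.pkl","rb"))
lo=np.array([-2.88,-.31,-1.54,.2,-1.41,.19,-2.57]);hi=np.array([2.88,2.03,1.56,2.42,4.55,2.02,2.57])
def err(q,T):
    F=fk(q,K); return np.r_[(T[:3,3]-F[:3,3])*3,F[:3,:3]@R.from_matrix(F[:3,:3].T@T[:3,:3]).as_rotvec()]
def go(q,T0,T1,n):
    rv=R.from_matrix(T0[:3,:3].T@T1[:3,:3]).as_rotvec(); m=9
    for k in range(1,n+1):
        T=np.eye(4);T[:3,:3]=T0[:3,:3]@R.from_rotvec(rv*k/n).as_matrix();T[:3,3]=T0[:3,3]+(T1[:3,3]-T0[:3,3])*k/n
        r=least_squares(lambda x:np.r_[err(x,T)*30,(x-q)*.3],np.clip(q,lo+1e-6,hi-1e-6),bounds=(lo,hi),max_nfev=15);q=r.x
        m=min(m,np.min(np.r_[q-lo,hi-q]))
    return q,m,np.abs(err(q,T1)).max()
def tool(toteR,grip,half):
    # tool x=-tote z, tool y=+/-tote x
    X=-toteR[:,2];Y=toteR[:,0]*half; T=np.eye(4);T[:3,:3]=np.c_[X,Y,np.cross(X,Y)];T[:3,3]=grip-X*.0467;return T
def Rt(yaw,a,psi):
    d=np.array([-np.sin(psi),np.cos(psi),0])  # axis = z x d in tote frame
    return R.from_euler('z',yaw).as_matrix()@R.from_rotvec(a*d).as_matrix()
if __name__=="__main__":
    T,s=pose();q0=s["joint_pos"]; y0=np.radians(-35.7); D=np.radians
    for half in(1,-1):
        A=tool(Rt(y0,0,0),np.array([.554,.038,.18]),half)
        q,m0,e0=go(q0,T,A,5); B=tool(Rt(y0,0,0),np.array([.554,.038,.127]),half); q,m,e=go(q,A,B,2);print(half,q.round(2),m0,m,e0,e)
        for dy in(-180,-135,-90,-45,-20,0,20,45,90,135,180):
            C=tool(Rt(y0,0,0),np.array([.55,.04,.36]),half);q1,_,_=go(q,B,C,3)
            prev=C;bad=9
            for k in range(1,4):
                Dd=tool(Rt(y0+D(dy)*k/3,0,0),np.array([.55,.04,.36]),half);q1,m1,e1=go(q1,prev,Dd,2);prev=Dd;bad=min(bad,m1)
            E=tool(Rt(y0+D(dy),D(55),D(45)),np.array([.55,.04,.36]),half);q2,m2,e2=go(q1,prev,E,5)
            print(dy,round(bad,2),round(e1,3),'tilt',round(m2,2),round(e2,3),q2.round(2))
E
time timeout 540 python3 plan.py
```

```text
1 [ 0.36  0.53 -0.61  1.88  0.39  0.86 -1.06] 0.5061026238112953 0.5437434105773407 2.7087795428609674e-05 7.677603188538384e-06
-180 0.0 0.399 tilt 0.0 0.054 [-1.56  0.05  1.56  2.11 -1.33  0.21 -2.57]
-135 0.0 0.0 tilt 0.05 0.0 [-0.89  0.28  1.24  1.97 -1.34  1.22 -2.05]
-90 0.16 0.0 tilt 0.28 0.0 [ 0.63  0.4  -0.6   1.68 -0.71  1.46 -1.95]
-45 0.55 0.0 tilt 0.09 0.0 [ 0.46  0.59 -0.64  1.43 -0.32  1.93 -1.64]
-20 0.56 0.0 tilt 0.0 0.058 [ 0.5   0.7  -0.91  1.42 -0.    2.02 -1.49]
0 0.57 0.0 tilt 0.0 0.104 [-0.39  0.56  0.39  1.43  0.    2.02 -0.58]
20 0.57 0.0 tilt 0.0 0.006 [-0.8   0.75  1.02  1.39  0.06  2.02  0.04]
45 0.57 0.0 tilt 0.0 0.0 [-0.04  0.51 -0.37  1.48  0.68  2.02 -0.26]
90 0.53 0.0 tilt 0.35 0.0 [ 0.22  0.39 -0.8   1.75  1.12  1.67  0.12]
135 0.33 0.0 tilt 0.34 0.0 [ 0.64  0.12 -1.09  2.02  1.28  0.91  0.54]
180 0.12 0.0 tilt 0.0 0.072 [ 1.43  0.06 -1.54  2.05 -0.16  0.19  2.57]
-1 [ 0.74  0.86 -1.24  1.88  0.92  1.12  1.66] 0.22153648574308882 0.25818931563102243 2.8489944093900602e-05 7.73219379598955e-06
-180 0.13 0.0 tilt 0.02 0.001 [ 0.56 -0.06 -0.59  2.12 -0.94  0.21  0.17]
-135 0.09 0.0 tilt 0.0 0.0 [ 1.37  0.53 -1.54  1.96 -0.42  0.6   0.45]
-90 0.06 0.0 tilt 0.1 0.0 [ 1.07  0.8  -1.44  1.67 -0.17  1.24  0.72]
-45 0.03 0.0 tilt 0.16 0.0 [ 0.76  0.9  -1.32  1.43 -0.02  1.86  1.09]
-20 0.02 0.0 tilt 0.0 0.058 [ 0.5   0.7  -0.91  1.42  0.    2.02  1.65]
0 0.0 0.0 tilt 0.0 0.104 [-0.39  0.56  0.39  1.43  0.    2.02  2.57]
20 0.0 0.0 tilt 0.0 0.086 [-0.09  0.53 -0.18  1.45  0.35  2.02  2.57]
45 0.0 0.013 tilt 0.0 0.117 [ 0.26  0.59 -0.84  1.56  0.75  2.02  2.57]
90 0.0 0.456 tilt 0.0 0.234 [ 0.49  0.78 -1.43  1.9   1.28  2.02  2.57]
135 0.0 0.796 tilt 0.0 0.235 [-1.55  0.5   1.51  2.21  2.12  0.19  2.57]
180 0.0 0.838 tilt 0.0 0.138 [ 1.39  0.11 -1.54  2.23  3.    0.19  2.57]
real	0m21.307s
user	0m21.423s
sys	0m0.307s
```

```bash
python3 -m crank '[{"tx":-10,"ty":2,"tz":75,"wx":1.566,"wy":0,"wz":0,"jaw":0.6},{"tx":-10,"ty":2,"tz":75,"wx":1.566,"wy":0,"wz":0,"jaw":0.6},{"tx":-10,"ty":2,"tz":75,"wx":1.566,"wy":0,"wz":0,"jaw":0.6},{"tx":-10,"ty":2,"tz":75,"wx":1.566,"wy":0,"wz":0,"jaw":0.6},{"tx":-10,"ty":2,"tz":75,"wx":1.566,"wy":0,"wz":0,"jaw":0.6},{"tx":-10,"ty":2,"tz":75,"wx":1.566,"wy":0,"wz":0,"jaw":0.6},{"tx":-10,"ty":2,"tz":75,"wx":1.566,"wy":0,"wz":0,"jaw":0.6},{"tx":-10,"ty":2,"tz":75,"wx":1.566,"wy":0,"wz":0,"jaw":0.6},{"tx":-10,"ty":2,"tz":75,"wx":1.566,"wy":0,"wz":0,"jaw":0.6},{"tx":-10,"ty":2,"tz":75,"wx":1.566,"wy":0,"wz":0,"jaw":0.6}]'; python3 st.py; python3 - <<'E'
from h import *
for n in("wrist","top"):
    d=shot(n,n+"4.png"); P=cloud(d); c=d["img"].astype(int); r,g,b=c[...,0],c[...,1],c[...,2]
    roi=(abs(P[...,0]-.53)<.15)&(abs(P[...,1]-.05)<.15)
    m=roi&(P[...,2]>.12)&(P[...,2]<.15)
    if m.sum()>5: print("bar",m.sum(),np.median(P[m],0),cv2.minAreaRect((P[m][:,:2]*1000).astype(np.float32)))
    m=roi&(r>1.6*g)&(r>60)&(P[...,2]>.09); 
    if m.sum()>3: print("tab",m.sum(),np.percentile(P[m][:,2],[50,90,98]),np.median(P[m],0))
E
```

```text
t: 7.5
ee_pos: [0.554, 0.0376, 0.2812]
tool_rot: [1.649, 0.848, -1.652]
wrist_force: [0.4, -0.1, 0.3]
width: 0.0553
[[-1.500e-03  8.130e-01 -5.823e-01  5.540e-01]
 [-5.000e-04 -5.823e-01 -8.130e-01  3.760e-02]
 [-1.000e+00 -9.000e-04  1.300e-03  2.812e-01]
 [ 0.000e+00  0.000e+00  0.000e+00  1.000e+00]] [ 0.439  0.392 -0.695  1.796  0.285  1.058 -0.982] 0.05525152170679223 [ 0.4 -0.1  0.3] [-0.04 -0.05 -0.03] 7.5
bar 3680 [0.55659534 0.04498587 0.1365711 ] ((551.038330078125, 37.4093132019043), (141.41259765625, 21.675647735595703), 54.43832015991211)
tab 442 [0.10018581 0.10137416 0.10203785] [0.49227565 0.08159433 0.10018581]
tab 8 [0.09985912 0.32354196 0.32519465] [0.48223568 0.08196152 0.09985912]
```

View pics/wrist4.png

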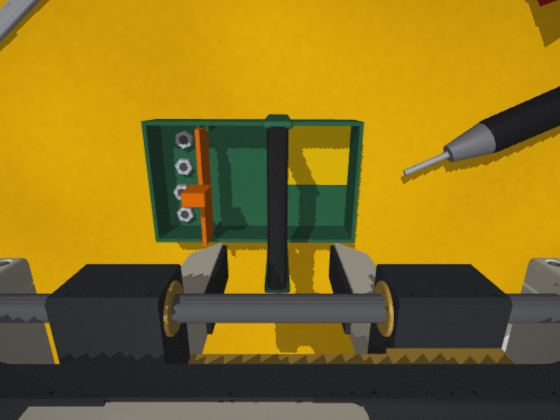

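Gate tab top is at 0.100 m, so the gate is fully up. The bar, at px (277,205), runs centrally between the jaws. Descending and gripping.

```bash
python3 -m crank '[{"tx":40,"ty":-1,"tz":0,"wx":0,"wy":0,"wz":0,"jaw":0.6},{"tx":80,"ty":-1,"tz":0,"wx":0,"wy":0,"wz":0,"jaw":0.6},{"tx":108,"ty":-1,"tz":0,"wx":0,"wy":0,"wz":0,"jaw":0.6},{"tx":108,"ty":-1,"tz":0,"wx":0,"wy":0,"wz":0,"jaw":0.6},{"tx":108,"ty":-1,"tz":0,"wx":0,"wy":0,"wz":0,"jaw":0.6},{"tx":108,"ty":-1,"tz":0,"wx":0,"wy":0,"wz":0,"jaw":0},{"tx":108,"ty":-1,"tz":0,"wx":0,"wy":0,"wz":0,"jaw":0},{"tx":108,"ty":-1,"tz":0,"wx":0,"wy":0,"wz":0,"jaw":0},{"tx":108,"ty":-1,"tz":0,"wx":0,"wy":0,"wz":0,"jaw":0},{"tx":108,"ty":-1,"tz":0,"wx":0,"wy":0,"wz":0,"jaw":0}]'; python3 st.py
python3 -m crank '[{"tx":-10,"ty":0,"tz":0,"wx":0,"wy":0,"wz":0,"jaw":0},{"tx":-30,"ty":0,"tz":0,"wx":0,"wy":0,"wz":0,"jaw":0},{"tx":-60,"ty":0,"tz":0,"wx":0,"wy":0,"wz":0,"jaw":0},{"tx":-100,"ty":0,"tz":0,"wx":0,"wy":0,"wz":0,"jaw":0},{"tx":-140,"ty":0,"tz":0,"wx":0,"wy":0,"wz":0,"jaw":0},{"tx":-180,"ty":0,"tz":0,"wx":0,"wy":0,"wz":0,"jaw":0},{"tx":-210,"ty":0,"tz":0,"wx":0,"wy":0,"wz":0,"jaw":0},{"tx":-230,"ty":0,"tz":0,"wx":0,"wy":0,"wz":0,"jaw":0},{"tx":-230,"ty":0,"tz":0,"wx":0,"wy":0,"wz":0,"jaw":0}]'; python3 st.py
```

```text
t: 8.85
ee_pos: [0.5537, 0.0383, 0.1744]
tool_rot: [1.651, 0.847, -1.651]
wrist_force: [-1.0, 0.2, 2.4]
width: 0.0157
[[ 0.      0.8124 -0.5831  0.5537]
 [-0.     -0.5831 -0.8124  0.0383]
 [-1.      0.     -0.      0.1744]
 [ 0.      0.      0.      1.    ]] [ 0.376  0.527 -0.629  1.883  0.402  0.859 -1.078] 0.015673840581622873 [-1.   0.2  2.4] [-0.05  0.05 -0.03] 8.85
t: 9.98
ee_pos: [0.5542, 0.0389, 0.4069]
tool_rot: [1.654, 0.845, -1.647]
wrist_force: [0.3, -0.4, -4.8]
width: 0.0158
[[ 4.500e-03  8.127e-01 -5.827e-01  5.542e-01]
 [-2.000e-04 -5.827e-01 -8.127e-01  3.890e-02]
 [-1.000e+00  3.800e-03 -2.400e-03  4.069e-01]
 [ 0.000e+00  0.000e+00  0.000e+00  1.000e+00]] [ 0.485  0.276 -0.738  1.64   0.193  1.296 -0.908] 0.015750086163706437 [ 0.3 -0.4 -4.8] [-0.2  -0.28 -0.05] 9.975
```

```bash
python3 -m crank '[{"tx":0,"ty":0,"tz":0,"wx":-0.06,"wy":0,"wz":0,"jaw":0},{"tx":0,"ty":0,"tz":0,"wx":-0.18,"wy":0,"wz":0,"jaw":0},{"tx":0,"ty":0,"tz":0,"wx":-0.35,"wy":0,"wz":0,"jaw":0},{"tx":0,"ty":0,"tz":0,"wx":-0.52,"wy":0,"wz":0,"jaw":0},{"tx":0,"ty":0,"tz":0,"wx":-0.7,"wy":0,"wz":0,"jaw":0},{"tx":0,"ty":0,"tz":0,"wx":-0.88,"wy":0,"wz":0,"jaw":0},{"tx":0,"ty":0,"tz":0,"wx":-1.06,"wy":0,"wz":0,"jaw":0},{"tx":0,"ty":0,"tz":0,"wx":-1.24,"wy":0,"wz":0,"jaw":0},{"tx":0,"ty":0,"tz":0,"wx":-1.42,"wy":0,"wz":0,"jaw":0},{"tx":0,"ty":0,"tz":0,"wx":-1.6,"wy":0,"wz":0,"jaw":0},{"tx":0,"ty":0,"tz":0,"wx":-1.75,"wy":0,"wz":0,"jaw":0},{"tx":0,"ty":0,"tz":0,"wx":-1.85,"wy":0,"wz":0,"jaw":0}]'; python3 -m crank '[{"tx":0,"ty":0,"tz":0,"wx":0,"wy":0,"wz":0,"jaw":0},{"tx":0,"ty":0,"tz":0,"wx":0,"wy":0,"wz":0,"jaw":0}]';python3 st.py
python3 - <<'E'
from h import *
from plan import *
T,s=pose();D=np.radians
g=T[:3,3]+T[:3,0]*.0467; y0=np.arctan2(T[1,1],T[0,1]); q=s["joint_pos"]
for psi in (0,20,45):
  for a in (40,50,60):
    E=tool(Rt(y0,D(a),D(psi)),g,1); q2,m,e=go(q,T,E,6); print(psi,a,m.round(2),e.round(3),q2.round(2))
    # tool-frame numbers
    print((T[:3,:3].T@(E[:3,3]-T[:3,3])*1000).round(), R.from_matrix(T[:3,:3].T@E[:3,:3]).as_rotvec().round(3))
E
```

```text
t: 11.48
ee_pos: [0.5529, 0.0382, 0.4033]
tool_rot: [0.266, 1.556, -0.266]
wrist_force: [-0.6, -0.0, -4.1]
width: 0.0155
t: 11.72
ee_pos: [0.5533, 0.0382, 0.4038]
tool_rot: [0.271, 1.555, -0.271]
wrist_force: [0.5, -0.3, -3.3]
width: 0.0157
[[-9.000e-04  3.384e-01  9.410e-01  5.533e-01]
 [ 0.000e+00  9.410e-01 -3.384e-01  3.820e-02]
 [-1.000e+00 -3.000e-04 -9.000e-04  4.038e-01]
 [ 0.000e+00  0.000e+00  0.000e+00  1.000e+00]] [ 0.723  0.381 -1.085  1.637  0.344  1.335  0.811] 0.015739350744578138 [ 0.5 -0.3 -3.3] [ 0.19 -0.17 -0.03] 11.725
0 40 0.19 0.0 [ 0.32  0.49 -0.88  1.57  0.8   1.83  0.6 ]
[11. 30. -0.] [ 0.    -0.001 -0.698]
0 50 0.07 0.0 [ 0.25  0.53 -0.83  1.57  0.9   1.95  0.58]
[17. 36. -0.] [ 0.    -0.001 -0.872]
0 60 0.0 0.0 [ 0.1   0.53 -0.65  1.57  0.96  2.02  0.62]
[23. 40. -0.] [ 0.000e+00 -1.000e-03 -1.047e+00]
20 40 0.38 0.0 [ 0.34  0.41 -0.89  1.67  0.9   1.64  0.52]
[ 11.  28. -10.] [ 0.    -0.24  -0.656]
20 50 0.28 0.0 [ 0.26  0.44 -0.85  1.68  1.03  1.74  0.47]
[ 17.  34. -12.] [ 0.    -0.299 -0.82 ]
20 60 0.17 0.0 [ 0.19  0.47 -0.8   1.7   1.15  1.85  0.44]
[ 23.  38. -14.] [ 0.    -0.359 -0.984]
45 40 0.48 0.0 [ 0.43  0.29 -0.94  1.79  0.97  1.34  0.42]
[ 11.  21. -21.] [ 0.    -0.495 -0.493]
45 50 0.48 0.0 [ 0.35  0.3  -0.9   1.83  1.14  1.41  0.31]
[ 17.  25. -25.] [ 0.    -0.618 -0.617]
45 60 0.49 0.0 [ 0.28  0.33 -0.86  1.87  1.3   1.49  0.21]
[ 23.  29. -29.] [ 0.    -0.741 -0.74 ]
```

```bash
python3 -m crank '[{"tx":0,"ty":3,"tz":-3,"wx":0,"wy":-0.062,"wz":-0.062,"jaw":0},{"tx":1,"ty":6,"tz":-6,"wx":0,"wy":-0.124,"wz":-0.124,"jaw":0},{"tx":2,"ty":9,"tz":-9,"wx":0,"wy":-0.185,"wz":-0.185,"jaw":0},{"tx":3,"ty":11,"tz":-11,"wx":0,"wy":-0.247,"wz":-0.247,"jaw":0},{"tx":4,"ty":14,"tz":-14,"wx":0,"wy":-0.309,"wz":-0.309,"jaw":0},{"tx":6,"ty":17,"tz":-17,"wx":0,"wy":-0.37,"wz":-0.37,"jaw":0},{"tx":9,"ty":19,"tz":-19,"wx":0,"wy":-0.432,"wz":-0.432,"jaw":0},{"tx":11,"ty":21,"tz":-21,"wx":0,"wy":-0.494,"wz":-0.494,"jaw":0},{"tx":14,"ty":23,"tz":-23,"wx":0,"wy":-0.556,"wz":-0.556,"jaw":0},{"tx":17,"ty":25,"tz":-25,"wx":0,"wy":-0.618,"wz":-0.618,"jaw":0},{"tx":17,"ty":25,"tz":-25,"wx":0,"wy":-0.618,"wz":-0.618,"jaw":0}]'; python3 st.py
python3 - <<'E'
from h import *
for n in("scene","wrist","top"): shot(n,n+"5.png")
a=cv2.imread("pics/wrist5.png");b=cv2.imread("pics/top5.png")[120:280,170:380]
b=cv2.resize(b,(560,420));cv2.imwrite("pics/c5.png",cv2.resize(np.hstack([a,b]),(800,300)))
E
```

```text
t: 13.1
ee_pos: [0.5378, 0.072, 0.3856]
tool_rot: [-0.29, 0.986, -0.755]
wrist_force: [0.1, 0.9, -3.6]
width: 0.0156
[[ 0.328   0.4414  0.8352  0.5378]
 [-0.6908  0.7151 -0.1066  0.072 ]
 [-0.6444 -0.542   0.5395  0.3856]
 [ 0.      0.      0.      1.    ]] [ 0.126  0.382 -0.905  1.877  1.092  1.554  0.096] 0.015603912306533033 [ 0.1  0.9 -3.6] [1.87 0.49 0.09] 13.1
```

View pics/c5.png

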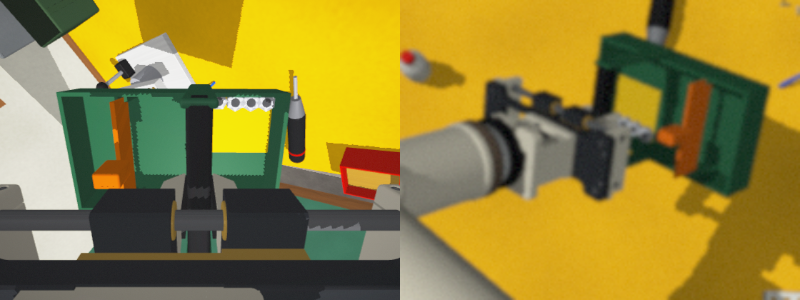

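```bash
cat > nuts.py <<'E'
from h import *; import sys
T,s=pose(); d=shot("wrist",sys.argv[1]+".png"); P=cloud(d); c=d["img"].astype(int)
X,Y=T[:3,0],T[:3,1]; Rm=np.c_[Y,-T[:3,2],-X]; g=T[:3,3]+.0467*X
Z=(P-g)@Rm+np.array([.025,0,.126])   # tote frame
r,gg,b=c[...,0],c[...,1],c[...,2]
m=(abs(r-b)<45)&(r>70)&(Z[...,2]>.006)&(Z[...,2]<.02)&(abs(Z[...,0])<.108)&(abs(Z[...,1])<.064)
n,l,st,ce=cv2.connectedComponentsWithStats(m.astype(np.uint8))
for i in range(1,n):
    if st[i,4]>15: q=Z[l==i]; print(st[i],q.min(0).round(4),q.max(0).round(4))
gr=(gg>1.4*r); 
for nm,k in (("xwall",(Z[...,0]>.09)&(Z[...,2]>.015)&(Z[...,0]<.13)),("ywall",(Z[...,1]>.05)&(Z[...,2]>.015)&(Z[...,1]<.09)&(Z[...,0]>.05)),("floor",(abs(Z[...,0]-.06)<.02)&(abs(Z[...,1])<.02)&(abs(Z[...,2])<.02))):
    k=k&gr&(abs(Z[...,2]-.03)<.04)&(abs(Z[...,0])<.14)&(abs(Z[...,1])<.1); print(nm,k.sum(),np.median(Z[k],0).round(4) if k.sum() else "")
o=(r>1.6*gg)&(r>60)&(abs(Z[...,0]+.05)<.03)&(Z[...,2]>.03)&(Z[...,2]<.12); print("gate",o.sum(),np.percentile(Z[o][:,2],[2,98]).round(4) if o.sum() else "")
ys,xs=np.where(m); 
u0,v0=max(st[1:,0].min()-40,0),30
i=cv2.imread("pics/"+sys.argv[1]+".png")[90:240,100:420]; cv2.imwrite("pics/"+sys.argv[1]+"c.png",cv2.resize(i,None,fx=2.5,fy=2.5,interpolation=cv2.INTER_CUBIC))
E
python3 nuts.py n6
```

```text
[ 300  136   86   20 1251] [0.0413 0.0429 0.0065] [0.1069 0.058  0.0151]
xwall 2632 [0.1065 0.0218 0.0377]
ywall 1152 [0.0904 0.0638 0.0453]
floor 558 [ 0.0604 -0.0144  0.0036]
gate 4085 [0.033  0.0995]
```

View pics/n6c.png

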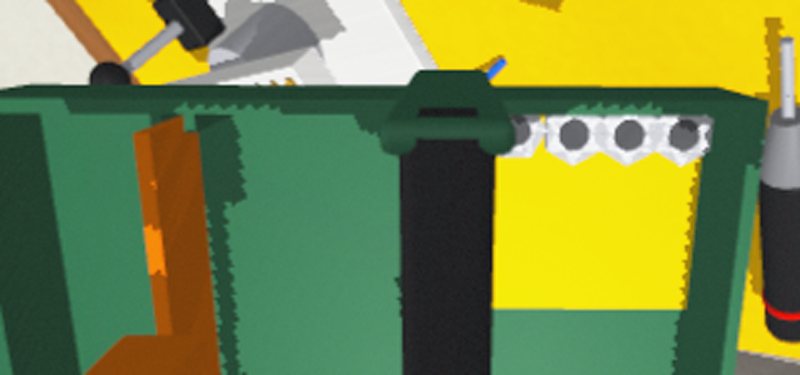

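All four nuts lie in a row in the patch corner (crop px 522 to 683, y 135), touching the +x and +y walls, x from about 0.04 to 0.107. The gate measures fully up and the tilt is 50°. I'll let it settle and do a last check.

```bash
python3 -m crank '[{"tx":0,"ty":0,"tz":0,"wx":0,"wy":0,"wz":0,"jaw":0},{"tx":0,"ty":0,"tz":0,"wx":0,"wy":0,"wz":0,"jaw":0},{"tx":0,"ty":0,"tz":0,"wx":0,"wy":0,"wz":0,"jaw":0},{"tx":0,"ty":0,"tz":0,"wx":0,"wy":0,"wz":0,"jaw":0},{"tx":0,"ty":0,"tz":0,"wx":0,"wy":0,"wz":0,"jaw":0},{"tx":0,"ty":0,"tz":0,"wx":0,"wy":0,"wz":0,"jaw":0},{"tx":0,"ty":0,"tz":0,"wx":0,"wy":0,"wz":0,"jaw":0},{"tx":0,"ty":0,"tz":0,"wx":0,"wy":0,"wz":0,"jaw":0}]'; python3 st.py; python3 nuts.py n7; python3 -c "
from h import *
print(observe()['qvel'].round(4)); shot('scene','sc7.png')"
```

```text
t: 14.3
ee_pos: [0.5386, 0.0703, 0.3873]
tool_rot: [-0.29, 0.983, -0.758]
wrist_force: [0.5, 0.1, -3.7]
width: 0.0157
[[ 0.3282  0.4449  0.8333  0.5386]
 [-0.6931  0.7128 -0.1076  0.0703]
 [-0.6418 -0.5422  0.5423  0.3873]
 [ 0.      0.      0.      1.    ]] [ 0.128  0.381 -0.905  1.876  1.094  1.555  0.096] 0.015651287657361578 [ 0.5  0.1 -3.7] [1.79 0.59 0.03] 14.3
[ 300  136   86   20 1260] [0.0414 0.043  0.0061] [0.1066 0.058  0.0164]
xwall 2621 [0.1065 0.0215 0.0378]
ywall 1144 [0.0903 0.0638 0.0451]
floor 561 [ 0.0603 -0.0144  0.0036]
gate 4082 [0.0331 0.0995]
[-0.0007 -0.0001 -0.0001  0.0029 -0.0003 -0.0004  0.    ]
```

View pics/sc7.png

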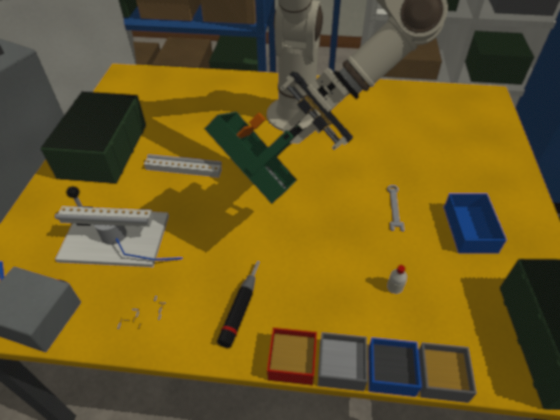

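The scene view shows the tote held in the air at px (250,155), tilted, with all the other objects at the same pixels as before. It is still and stable, so I'm handing in.

```bash
python3 -c "
from rig import close_job; print(close_job())"
```

```text
the job is handed in; nothing more can be done
None
```

I pulled the gate up to its stop with the tote on the bench. Then I lifted the tote by its handle, turned it about 106° and tipped it 50° towards the yellow corner. I handed the job in still holding it there, at 14.3 s on the robot's clock.

**Last checks:**
- **Gate:** its tab top measures 0.0995 m above the tote's underside, which is fully up.
- **Nuts:** all four lie in one row along the +y wall, the first against the +x wall. The row runs from about x = 0.04 to 0.107 m. The fourth nut is partly hidden by the handle. I put it just inside the patch, which starts at x = 0.036 m.
- **Hold:** the grip is steady at 15.7 mm on the bar, with no sign of slipping. Joint speeds are about zero, and the tote's lowest corner is about 0.19 m above the bench.
- **Other objects:** all look unmoved in the scene picture.

No check failed. When I pulled the gate against its stop, the tote's end rose a few millimetres, and I lowered it before releasing the tab.

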